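Clear the gap block and hold the near-field probe over the shield can

TASK

On this radio test bench, first take the blue setting block off the silver shield can inside the open amplifier and return it to its own blue-labelled pocket in the storage rack, upright and fully down, and let go of it. Then lift the orange-handled probe out of its stand, carry it over the amplifier without touching any of it with the probe, and hold it upright over the can: the tip centred on the can and about 8 mm above it, the flat loop lined up with the red line along the can. Finish there with the probe still in the grip, motionless and clear of the can, and leave the yellow block and the multimeter where they are.

Things in the scene. Friction and masses are not known exactly. Their poses are not given: they have to be found in the camera images.
- amplifier: Open black chassis, fixed, 168 (x) x 238 (y) mm, walls 32 mm high. Origin: centre of its underside. The shield can stands in its -y half. The finned heat sink fills its +y end: 130 mm along x, y = +41 to +111 mm, tops 62 mm above the table. Walls and heat sink are 70 mm or more from the can's centre; other parts on the board reach 18 mm above the table, 50 mm or more from the can's centre.
- can_top (a point): Centre of the top of the silver shield can (50 mm along x, 30 mm along y, top 22 mm above the table). z up, x along the can's length and along the thin red line on its top.
- block_blue: Blue setting block, 26 x 26 x 55 mm tall, about 60 g, loose, standing upright on the can at the start. Origin: centre of its underside; z up along its height, x and y square to its sides.
- block_yellow: Yellow setting block of the same size, standing in the yellow pocket; to be left alone. Origin: centre of its underside.
- floor_blue (a point): Centre of the inner floor of the blue pocket (grey square cup with blue rim and cards), 11 mm above the table; x, y square to its walls, z up. Pocket 32 x 32 mm inside, walls 5 mm, 21 mm deep, rim 32 mm above the table. The three pockets, in any order, stand square in a row along their y, 75 mm apart, on an aluminium strip 6 mm thick.
- floor_yellow (a point): Same point of the yellow-labelled pocket, in which the yellow block stands (top 66 mm above the table).
- floor_red (a point): Same point of the red-labelled pocket, which is empty and not to be used.
- stand: Probe stand, fixed: black base 80 x 80 x 6 mm with a clear sleeve 48 (x) x 24 (y) mm, top 60 mm above the table. Origin: centre of its underside. The sleeve is 36 (x) x 12 (y) mm inside, open at the top; the probe is drawn straight up out of it, by 55 mm or more.
- probe: Near-field probe, loose, about 90 g, 142 mm tall, upright in the stand, tip 8 mm above the table. Origin: centre of the tip's underside; z up. From the tip up: white and steel flat loop 52 mm high, 28 mm wide along x, 6 mm thick along y; then the orange handle, 22 x 22 mm, square to x and y, from 52 to 142 mm. It hangs on the sleeve by the handle's underside.
- multimeter: Red multimeter, 85 x 165 x 34 mm, loose, lying at the far side of the table; to be left alone. Origin: centre of its underside.
There are look-alikes about, which are no part of the job. Several things have the shape of the block_blue; the one meant has the colours described above. There is more than one size of the probe; the job needs the smaller.

How it is judged (in metres and radians):
On the way, in this order (a step that is already met when the one before it is completed fails the run):
1. the blue block stands fully down in the blue pocket, let go (x of block_blue in the frame of floor_blue between -0.006 and 0.006 m and y of block_blue in the frame of floor_blue between -0.006 and 0.006 m and z of block_blue in the frame of floor_blue below 0.005 m and angle between block_blue's own z axis and vertical below 0.12 rad and contact force between the fingers and block_blue below 0.1 N and linear speed of block_blue below 0.02 m/s), for 0.2 s.
2. the probe is lifted out of its stand in the fingers (height (world z) of probe above 0.062 m and contact force between the fingers and probe above 1 N), for 0.2 s.
At the end, for the whole second after the job is handed in: Blue block released in the blue pocket: 6 mm of centre, 5 mm of floor, tilt under 0.12 rad. Probe held still (under 10 mm/s) by the fingers, tip 2 to 15 mm above the can and within 8 mm of its centre, upright to 0.12 rad, loop along the can to 0.2 rad, not touching the amplifier (x of block_blue in the frame of floor_blue between -0.006 and 0.006 m and y of block_blue in the frame of floor_blue between -0.006 and 0.006 m and z of block_blue in the frame of floor_blue below 0.005 m and angle between each of block_blue, probe's own z axis and vertical below 0.12 rad and contact force between the fingers and block_blue below 0.1 N and z of probe in the frame of can_top between 0.002 and 0.015 m and horizontal distance between probe and can_top below 0.008 m and angle between the x axis of probe and the x axis of can_top, either way round below 0.2 rad and contact force between the fingers and probe above 1 N and contact force between probe and amplifier below 0.05 N and linear speed of probe below 0.01 m/s and angular speed of probe below 0.1 rad/s); the arm keeps its last pose, push and grip.
It fails at once if the probe touched the amplifier (over 0.5 N) (contact force between probe and amplifier above 0.5 N).
It fails at once if the yellow block was moved more than 10 mm (distance of block_yellow from where it was at the start of the episode above 0.01 m).
It fails at once if the multimeter was moved more than 20 mm (distance of multimeter from where it was at the start of the episode above 0.02 m).
It also fails if it takes over 62 s, if anything falls off the work surface, if the arm or the gripper's body presses on something with over 40 N, if the wrist force passes 120 N, or if a joint passes its speed limit or range.

ROBOT

A 6-joint arm with a two-finger parallel gripper is mounted at the origin on the work surface. World frame = base frame: x ahead of the robot, y to its left, z up, the work surface at z = 0. Lengths are in mm, angles in rad, forces in N, time in s.
With the tool pointing down it reaches from about 375 to 750 mm from the base axis. Payload 9 kg.
Tool frame: the origin (TCP) lies between the finger pads; the fingertips stand 17 mm ahead of it and the grasp point (between the pads) lies 2 mm behind it (env.tip_reach is the distance from the TCP to the fingertips, in mm); z points along the fingers, y is the line along which they close (so a half turn about z gives the same grasp; the last joint's range is limited). The gripper opens to 85 mm and grips with 20 to 120 N. Pads are 22 mm wide; open, the fingers measure 114 mm over their backs; the gripper's body (76 mm by 85 mm) begins 54 mm behind the grasp point. The pads swing forward as they close: fully open they stand 13 mm farther back than shut.
Start: joints at [0.972, 0.104, 0.097, 1.564, 0, 1.353], TCP at [223.004, 557.049, 248.331] pointing down, gripper open.
Joint ranges: [-2.99, 2.99], [-0.84, 1.86], [-1.1, 1.16], [-1.84, 2.11], [-1.51, 1.56], [-3.14, 3.14]. Speed limits (rad/s): [2.22, 2.22, 2.57, 3.14, 3.14, 3.14].

INTERFACE

Orientations are given as a 3x3 rotation matrix whose columns are the frame's x, y, z axes.
In Python, from plant import env, solver, vision, status gives the robot as it stands. The module is installed in compiled form; this text tells all that it offers. Calls block until the motion is done:
- env.move_ptp(position, orientation): joint-space move of the TCP to a pose.
- env.move_linear(position, orientation=None, feed=150): straight line of the TCP; orientation=None keeps the orientation; feed is the mean speed in mm/s.
- env.movej(angles): joint-space move.
- env.gripper_to(opening): opening from 0.0 (shut) to 1.0 (fully open); the grip force is fixed at half the most; returns when the fingers have stopped.
- env.dwell(seconds).
- solver.inverse_kinematics(position, orientation): joint angles nearest the present ones, or None.
- vision.grab_frame(name): name is "scene" or "side" or "wrist"; returns (picture, depth): 420x560x3 uint8, blue, green, red; 420x560 float32, mm along the optical axis (not along the pixel's ray), 0 where there is no reading.
- vision.get_calibration(name): a dict with "intrinsics" (3x3 intrinsics, pixels), "R" (3x3) and "t" (3): a world point X has camera coordinates R X + t; the wrist camera has in their place "hand_eye" (4x4, takes a point from camera to tool coordinates, whose origin is the TCP and whose axes are the flange's). Camera axes: x right, y down, z forward; pixel columns grow to the right and rows downward; lengths in mm; the calibration is good to about 2 mm. A picture is of the moment at which its call begins: read the wrist's pose just before it. get_calibration takes no time and is no camera call.
A pose or a line that the arm cannot do raises env.MotionError and nothing moves.
- env.sign_off(): hands the job in; it is judged then, once.
Readings, each from a call of its own:
- status.current_t(): time.
- status.current_joint_pos(): joint angles.
- status.current_qvel(): joint speeds.
- status.current_joint_efforts(): joint torques, N m.
- status.current_position(): TCP position.
- status.current_ee_rot(): TCP orientation.
- status.current_contact_force(): force on the tool from outside, world axes, zero at the start.
- status.current_torque(): the same for the moment, N m.
- status.current_grip_width(): opening from 0.0 (shut) to 1.0 (fully open).
- status.current_finger_force(): force on a finger pad.
Only numpy, scipy, OpenCV 4.12 (cv2) and the standard library are available. Lean on these libraries where they do the work, as an engineer would, in place of code of your own. Each camera call takes 0.05 s, during which the arm holds its last target. There are 200 camera calls.

## Working session

There is one attempt and no reset: what is moved stays moved. The work goes in short steps, each a Python script; the robot and the scene stay as the last script left them, time stands still between calls to the robot, and variables do not carry over. Pictures are saved under pics/ and viewed, at most 10 in all, crops included, and the job is handed in when it is done.

```bash
mkdir -p pics; python3 - <<'E'
from plant import env, solver, vision, status
import cv2, numpy as np
for n in ("scene","side"):
    im,d=vision.grab_frame(n); cv2.imwrite(f"pics/{n}0.png",im); np.save(f"pics/{n}0.npy",d)
    c=vision.get_calibration(n); print(n,c["intrinsics"].tolist(),(-c["R"].T@c["t"]).round(), c["R"].round(2).tolist(), (d>0).mean())
print(vision.get_calibration("wrist")["hand_eye"].round(3).tolist(), status.current_ee_rot().round(3).tolist(), status.current_t(), env.tip_reach)
E
```

```text
scene [[393.4336125264357, 0.0, 278.45123499069956], [0.0, 393.4336125264357, 213.91158510079], [0.0, 0.0, 1.0]] [ 965. -625.  581.] [[0.88, 0.47, -0.02], [0.27, -0.53, -0.8], [-0.39, 0.7, -0.6]] 0.995875850340136
side [[384.91476007662715, 0.0, 276.9549578403666], [0.0, 384.91476007662715, 211.03087958350187], [0.0, 0.0, 1.0]] [352. 680. 778.] [[-0.93, -0.36, -0.02], [-0.24, 0.65, -0.72], [0.27, -0.67, -0.7]] 0.9959098639455782
[[0.001, -0.945, -0.328, 84.672], [1.0, 0.001, 0.0, 1.369], [0.0, -0.328, 0.945, -125.547], [0.0, 0.0, 0.0, 1.0]] [[-0.928, 0.372, -0.001], [0.372, 0.928, -0.001], [0.0, -0.001, -1.0]] 0.1 17.0
```

View pics/scene0.png

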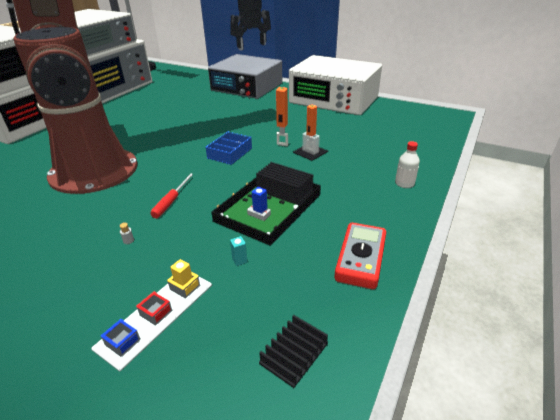

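View pics/side0.png

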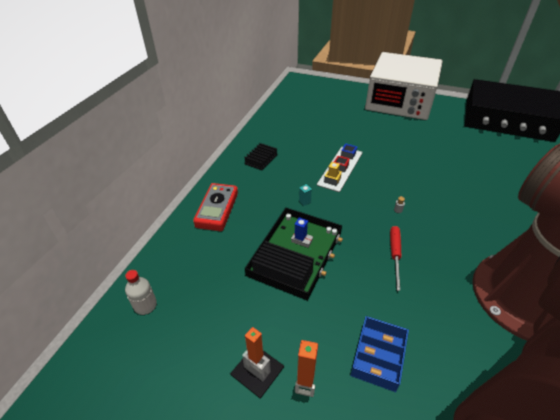

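Scene view: the blue block stands on the can at (259,200). The look-alike is the teal block at (238,250), on the table and the wrong colour, and the yellow block is at (181,272). The blue pocket is at (121,337), red at (154,307) and yellow at (184,283). There are two orange probes. The one at (312,128) stands on a black base in a sleeve; the one at (282,115) is taller and has no black base, so it is a look-alike. Next: rough positions from both cameras.

```bash
cat > h.py <<'E'
from plant import env, solver, vision, status
import cv2, numpy as np
def grab(n):
    """picture, depth, K, R_wc (camera->world), camera centre"""
    if n=="wrist":
        p=np.array(status.current_position()); Rt=np.array(status.current_ee_rot())
        im,d=vision.grab_frame(n); c=vision.get_calibration(n); H=np.array(c["hand_eye"])
        return im,d,np.array(c["intrinsics"]),Rt@H[:3,:3],p+Rt@H[:3,3]
    im,d=vision.grab_frame(n); c=vision.get_calibration(n); R=np.array(c["R"])
    return im,d,np.array(c["intrinsics"]),R.T,-R.T@np.array(c["t"])
def rays(v,uv):
    uv=np.atleast_2d(uv).astype(float); K=v[2]
    return np.c_[(uv-K[:2,2])/K[0,0],np.ones(len(uv))]@v[3].T
def onplane(v,uv,z):
    r=rays(v,uv); return v[4]+r*((z-v[4][2])/r[:,2])[:,None]
def pts(v,mask):
    ys,xs=np.nonzero(mask&(v[1]>0)); return v[4]+rays(v,np.c_[xs,ys])*v[1][ys,xs][:,None]
def two(v1,p1,v2,p2):
    """midpoint of two rays and the gap between them"""
    a=rays(v1,p1)[0]; b=rays(v2,p2)[0]; s=np.linalg.lstsq(np.c_[a,-b],v2[4]-v1[4],rcond=None)[0]
    A=v1[4]+a*s[0]; B=v2[4]+b*s[1]; return (A+B)/2,np.linalg.norm(A-B)
def hsv(v,lo,hi): return cv2.inRange(cv2.cvtColor(v[0],cv2.COLOR_BGR2HSV),lo,hi)>0
COL=dict(blue=((112,150,60),(128,255,255)),yellow=((22,140,90),(32,255,255)),orange=((4,180,120),(16,255,255)),red=((0,170,100),(3,255,255)),teal=((80,80,80),(100,255,255)))
def blobs(v,col,amin=25):
    m=hsv(v,*COL[col]); n,l,s,c=cv2.connectedComponentsWithStats(m.astype(np.uint8))
    return [(c[i].round(1),s[i,4],l==i) for i in range(1,n) if s[i,4]>=amin]
E
python3 - <<'E'
from h import *
for n in ("scene","side"):
    v=grab(n)
    for col in ("blue","yellow","orange"):
        for c,a,m in blobs(v,col,40):
            p=pts(v,m); 
            if len(p) and a<4000:
                print(n,col,c,a,"lo",np.percentile(p,2,0).round(),"hi",np.percentile(p,98,0).round(),"top",p[p[:,2]>np.percentile(p[:,2],98)-4].mean(0).round())
E
```

```text
scene blue [259.4 199.6] 274 lo [517.  13.  23.] hi [566. 113.  78.] top [556.  25.  76.]
scene blue [121.8 337.5] 354 lo [ 508. -416.   12.] hi [ 550. -376.   34.] top [ 529. -398.   32.]
scene yellow [104.4  70. ] 43 lo [-407.  392.  114.] hi [-397.  504.  122.] top [-401.  450.  120.]
scene yellow [105.8  75.6] 43 lo [-406.  391.   93.] hi [-395.  502.  101.] top [-400.  445.   99.]
scene yellow [183.2 277.5] 555 lo [ 522. -266.   13.] hi [ 563. -230.   67.] top [ 543. -248.   65.]
scene orange [281.6 105.8] 329 lo [411. 377.  73.] hi [435. 399. 183.] top [426. 384. 182.]
scene orange [311.4 119.4] 211 lo [512. 372.  67.] hi [535. 390. 150.] top [526. 378. 148.]
side blue [349.1 149.3] 52 lo [ 507. -415.   10.] hi [ 546. -374.   35.] top [ 524. -392.   33.]
side blue [300.6 229.2] 176 lo [541. -48.  12.] hi [578.  43.  79.] top [552.  31.  77.]
side yellow [333.8 166.9] 40 lo [ 529. -272.   38.] hi [ 559. -231.   68.] top [ 542. -241.   66.]
side yellow [333.7 175.4] 75 lo [ 521. -299.    9.] hi [ 561. -224.   47.] top [ 553. -234.   48.]
side orange [252.8 335.4] 120 lo [512. 375. 147.] hi [534. 398. 153.] top [523. 387. 151.]
side orange [307.9 350.4] 237 lo [407. 381. 180.] hi [433. 408. 186.] top [420. 395. 184.]
```

```bash
python3 - <<'E'
import cv2,numpy as np
s=cv2.imread("pics/scene0.png"); a=cv2.resize(s[75:265,200:340],None,fx=3,fy=3,interpolation=cv2.INTER_CUBIC)
cv2.imwrite("pics/crop1.png",a)
E
```

```text
(no output)
```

View pics/crop1.png

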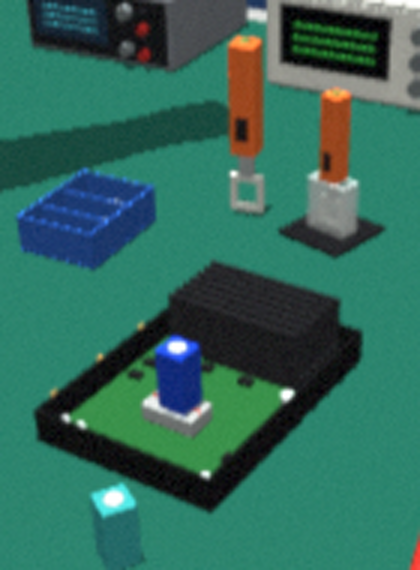

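The crop confirms the choice. The small probe (handle top at z about 150) stands in the sleeve on the black base, and the other orange probe is about 182 tall. The deep blue block is on the can, and the teal one on the table is a look-alike. Now wrist views from two places each over the stand, rack and can.

```bash
cat >> h.py <<'E'
import pickle
R0=np.array([[-1,0,0],[0,1,0],[0,0,-1.]])
E
python3 - <<'E'
from h import *
out={}
for k,(x,y,z) in dict(stand=(523,384,310),rack=(535,-320,270),can=(554,28,270)).items():
    for i,dy in enumerate((35,-35)):
        p=[x,y+dy*(1 if k=="stand" else 1),z]
        try:
            (env.move_ptp(p,R0) if i==0 else env.move_linear(p,R0,feed=150))
        except env.MotionError as e: print(k,i,e); continue
        out[k,i]=grab("wrist")
    print(k,status.current_t())
pickle.dump(out,open("w.pkl","wb"))
ims=[out[k,0][0] for k in("stand","rack","can") if (k,0) in out]
g=np.vstack([np.hstack([cv2.resize(i,(400,300)) for i in ims[:2]]),np.hstack([cv2.resize(ims[-1],(400,300)),cv2.resize(out["can",1][0],(400,300))])])
cv2.imwrite("pics/w1.png",g)
E
```

```text
stand 2.1833
rack 5.1667
can 7.425
```

View pics/w1.png

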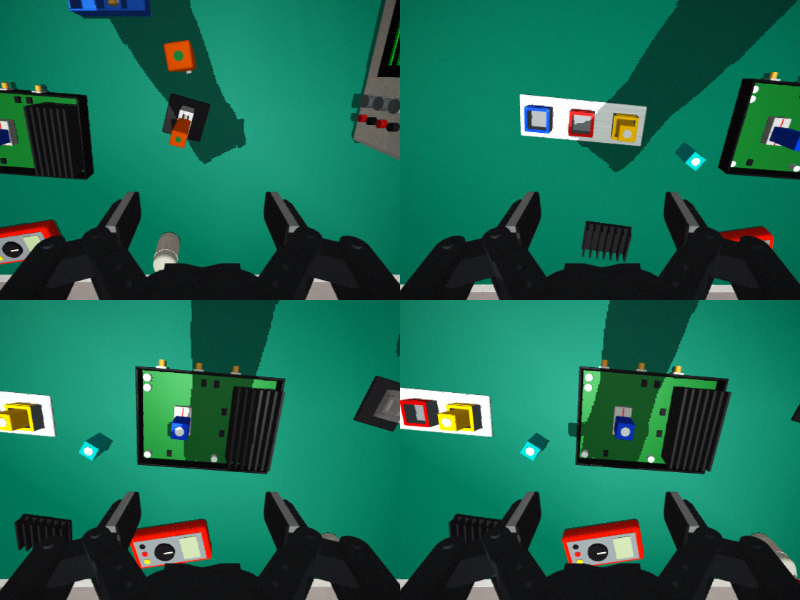

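Wrist montage (top left: stand; top right: rack; bottom: can, two places). The small probe is in its sleeve at about (183,125), the tall one at (178,55). The rack row is blue (538,120), red (582,123), yellow (625,128), and the blue block on the can is at (178,428). Next: masks and two-view measurements.

```bash
cat >> h.py <<'E'
def rect(p):
    """minAreaRect of world points' xy: centre, sizes, yaw of first side (rad, mod 90deg)"""
    (c,s,a)=cv2.minAreaRect(p[:,:2].astype(np.float32)); return np.round(c,1),np.round(s,1),round(np.radians(a),3)
def layer(v,m,lo,hi,z):
    """pixels of mask m whose depth height lies in lo..hi, largest blob, cast onto plane z; and pixel centre of the rect"""
    ys,xs=np.nonzero(m&(v[1]>0)); P=v[4]+rays(v,np.c_[xs,ys])*v[1][ys,xs][:,None]
    k=(P[:,2]>lo)&(P[:,2]<hi); g=np.zeros(m.shape,np.uint8); g[ys[k],xs[k]]=1
    n,l,s,c=cv2.connectedComponentsWithStats(g)
    if n<2: return None
    i=1+np.argmax(s[1:,4]); yy,xx=np.nonzero(l==i); uv=np.c_[xx,yy]
    return onplane(v,uv,z),np.array(cv2.minAreaRect(uv.astype(np.float32))[0]),np.median(P[k][:,2])
E
python3 - <<'E'
from h import *
w=pickle.load(open("w.pkl","rb"))
def near(v,xy,r,z):
    h,wd=v[1].shape; uv=np.stack(np.meshgrid(np.arange(wd),np.arange(h)),-1).reshape(-1,2)
    P=v[4]+rays(v,uv)*v[1].reshape(-1,1); return (np.hypot(*(P[:,:2]-xy).T)<r).reshape(h,wd)
for name,k,col,lo,hi,z,xy,r in [("block","can","blue",72,82,77,(554,28),40),("pocket","rack","blue",27,37,32,(528,-397),45),("yellow pocket","rack","yellow",27,37,32,(543,-248),45),("red pocket","rack","red",27,37,32,(536,-322),45),("yblock","rack","yellow",60,72,66,(543,-248),45),("probe","stand","orange",144,156,150,(523,384),40),
   ("sleeve","stand",None,54,64,60,(523,384),40),("base","stand",None,3,10,6,(523,384),62),("tallprobe","stand","orange",175,190,182,(420,390),40)]:
    c=[]
    for i in(0,1):
        v=w[k,i]; m=near(v,xy,r,z)
        if col: m&=hsv(v,*COL[col])
        L=layer(v,m,lo,hi,z)
        if L is None: print(name,i,"none"); continue
        c.append((v,L[1])); print(name,i,*rect(L[0]),"n",len(L[0]),"z",L[2].round(1),"px",L[1].round())
    if len(c)==2: p,g=two(*c[0],*c[1]); print("   two-view",p.round(1),"gap",round(g,1))
E
```

```text
block 0 [552.4  29.4] [24.7 26.1] 1.452 n 297 z 76.7 px [251. 183.]
block 1 [552.4  28. ] [25.8 26.1] 1.455 n 418 z 76.7 px [314. 183.]
   two-view [554.1  28.8  70.2] gap 0.2
pocket 0 [ 530.9 -407.1] [36.1 16.8] 0.468 n 60 z 31.1 px [180. 171.]
pocket 1 [ 537.5 -394.4] [22.4 42. ] 0.0 n 206 z 32.2 px [249. 177.]
   two-view [ 520.8 -387.4   90.5] gap 5.1
yellow pocket 0 [ 540.4 -244.6] [42.1 44. ] 1.475 n 400 z 32.4 px [314. 179.]
yellow pocket 1 [ 540.3 -244.5] [41.9 44. ] 1.471 n 416 z 32.5 px [372. 179.]
   two-view [ 539.7 -244.5   33.8] gap 0.1
red pocket 0 [ 533.3 -318.7] [41.3 43.9] 1.473 n 445 z 32.5 px [253. 173.]
red pocket 1 [ 533.2 -319.1] [41.7 43.8] 1.477 n 424 z 32.5 px [311. 173.]
   two-view [ 533.  -318.7   31.4] gap 0.1
yblock 0 [ 540.4 -245. ] [26.2 26.7] 1.461 n 416 z 65.7 px [317. 186.]
yblock 1 [ 540.2 -245.9] [27.5 26.5] 1.46 n 429 z 65.7 px [379. 186.]
   two-view [ 541.1 -244.5   62.7] gap 0.3
probe 0 [522.3 388.2] [21.4 23. ] 1.299 n 428 z 149.7 px [249. 193.]
probe 1 [522.6 387.1] [22.3 22.5] 1.301 n 449 z 149.7 px [320. 193.]
   two-view [523.5 387.7 145.8] gap 0.2
sleeve 0 [507.3 392.1] [23.7 16.4] 1.296 n 178 z 59.7 px [259. 161.]
sleeve 1 [523.2 387. ] [24.4 48.8] 1.289 n 256 z 59.7 px [312. 173.]
   two-view [516.6 389.6  52.4] gap 15.9
base 0 [524.  387.3] [79.5 81.5] 1.298 n 2233 z 5.8 px [260. 164.]
base 1 [523.2 387.2] [79.6 79.6] 1.299 n 1883 z 5.9 px [309. 164.]
   two-view [522.6 388.    4. ] gap 0.5
tallprobe 0 [420.9 395.5] [28.1 28.1] 0.139 n 1280 z 182.8 px [250.  78.]
tallprobe 1 [420.9 394.5] [27.9 28.9] 0.14 n 239 z 181.9 px [340.  77.]
   two-view [420.3 395.1 178.8] gap 0.2
```

Block, red and yellow pockets, probe, sleeve and stand agree with the given sizes and heights. The blue pocket mask was only partial, so I'll measure that pocket again with the block in hand, from two opposite wrist yaws. Now pick the block, with the fingers closing along the block's x.

```bash
cat >> h.py <<'E'
def Rt(a):
    """tool down, closing axis (y) at angle a in the world"""
    c,s=np.cos(a),np.sin(a); return np.array([[-s,c,0],[c,s,0],[0,0,-1.]])
E
python3 - <<'E'
from h import *
for n,p,aa in [("block",[552.4,28.7,66],-.117),("pocket",[526,-393,56],-.096),("probe",[522.5,387.6,128],np.pi/2-.272),("over",[554,28,150],np.pi/2-.1)]:
    for a in(aa,aa+np.pi):
        q=solver.inverse_kinematics(p,Rt(a)); print(n,round(a,2),None if q is None else np.round(q,2))
w=pickle.load(open("w.pkl","rb"))
# blue pocket: loosened mask
for i in(0,1):
    v=w["rack",i]; m=hsv(v,(100,110,40),(130,255,255)); m[:, :]=m
    for c,a,mm in [(c,s,l) for c,s,l in [( (0,0),0,m)]]:
        n,l,s,ce=cv2.connectedComponentsWithStats(m.astype(np.uint8))
        for j in range(1,n):
            if s[j,4]>150:
                ys,xs=np.nonzero(l==j); print(i,ce[j].round(),s[j,4],rect(onplane(v,np.c_[xs,ys],32)),pts(v,l==j)[:,2].mean().round(1))
E
```

```text
block -0.12 [-0.18  0.01 -0.33  1.23  0.    1.5 ]
block 3.02 [-0.18  0.01 -0.33  1.23  0.   -1.64]
pocket -0.1 [-0.84  0.33 -0.    1.24  0.    0.83]
pocket 3.05 [-0.84  0.33 -0.    1.24  0.   -2.32]
probe 1.3 [0.44 0.27 0.06 1.36 0.   0.71]
probe 4.44 [ 0.44  0.27  0.06  1.36  0.   -2.43]
over 1.47 [-0.19 -0.03 -0.22  1.38  0.   -0.09]
over 4.61 [-0.19 -0.03 -0.22  1.38  0.    3.06]
0 [192. 165.] 669 (array([ 525.4, -393. ]), array([42.3, 46.2]), np.float64(1.494)) 31.0
0 [541. 193.] 1005 (array([556.8,  39.9]), array([67.1, 31.5]), np.float64(1.199)) 54.0
1 [250. 166.] 628 (array([ 525.6, -392.9]), array([41.9, 45.4]), np.float64(1.475)) 30.6
```

```bash
python3 - <<'E'
from h import *
a=-.117; R=Rt(a)
env.gripper_to(0.8)
env.move_ptp([552.4,28.7,150],R); env.move_linear([552.4,28.7,66],R,feed=100)
print(status.current_contact_force())
env.gripper_to(0.0); print("grip",status.current_grip_width(),status.current_finger_force())
env.move_linear([552.4,28.7,170],R,feed=100)
print("held",status.current_grip_width(),status.current_finger_force(),status.current_t())
out={}
for i,aa in enumerate((-.096,-.096+np.pi)):
    env.move_ptp([526,-393,250],Rt(aa)); out[i]=grab("wrist")
    v=out[i]
    m=hsv(v,(100,110,40),(130,255,255))
    n,l,s,ce=cv2.connectedComponentsWithStats(m.astype(np.uint8))
    for j in range(1,n):
        if s[j,4]>150:
            ys,xs=np.nonzero(l==j); print(i,ce[j].round(),s[j,4],rect(onplane(v,np.c_[xs,ys],32)),pts(v,l==j).mean(0).round(1))
    m=hsv(v,*COL["red"]); L=layer(v,m,27,37,32); print("red",rect(L[0]) if L else None)
pickle.dump(out,open("w2.pkl","wb")); print(status.current_t())
cv2.imwrite("pics/w2.png",np.vstack([cv2.resize(out[i][0],(400,300)) for i in (0,1)]))
E
```

```text
[ 0.40662369 -0.13867286  0.57414571]
grip 0.29405538230486183 59.3615198135376
held 0.29713354818313514 58.900383710861206 11.925
0 [284. 181.] 636 (array([ 527.4, -393.5]), array([41.6, 42.7]), np.float64(1.477)) [ 527.8 -392.9   31.6]
0 [283. 276.] 4544 (array([ 514.4, -524.9]), array([143.2,  76.7]), np.float64(1.477)) [ 527.6 -384.2  247.6]
red (array([ 534.4, -318.7]), array([40.1, 42.4]), np.float64(1.477))
1 [282. 177.] 626 (array([ 526.8, -393.5]), array([41.2, 42.7]), np.float64(1.475)) [ 527.1 -393.7   31. ]
1 [283. 277.] 4503 (array([ 539.3, -257.2]), array([143.3,  76.3]), np.float64(1.474)) [ 525.7 -398.1  248. ]
red (array([ 532.9, -334.5]), array([ 9.2, 41.5]), np.float64(1.475))
16.2583
```

View pics/w2.png

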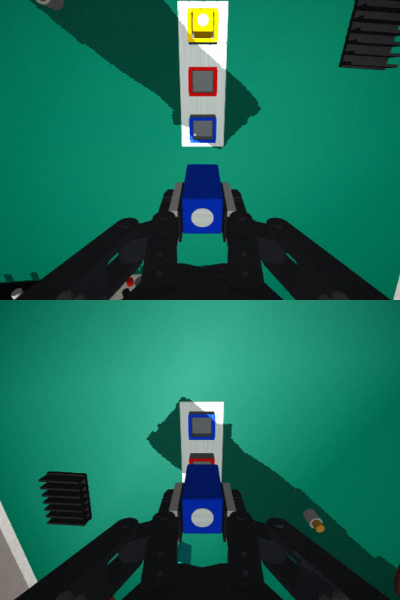

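The block is held squarely between the pads, and the blue pocket comes out at (527.1, -393.5) from both opposite yaws. Checking the block's offset along the tool, then placing it.

```bash
python3 - <<'E'
from h import *
w=pickle.load(open("w2.pkl","rb")); off=[]
for i,sgn in ((0,1),(1,-1)):
    v=w[i]; m=hsv(v,(100,110,40),(130,255,255)); p=pts(v,m); p=p[p[:,2]>200]
    t=p[:,2].max(); L=layer(v,m,np.percentile(p[:,2],97)-5,400,np.percentile(p[:,2],97)-1); print(np.percentile(p[:,2],[3,97]).round(1),rect(L[0]),p[:,:2].min(0).round(1),p[:,:2].max(0).round(1))
E
```

```text
[211.3 261.1] (array([ 527.1, -389.8]), array([28. , 25.7]), np.float64(1.477)) [ 513.3 -405.5] [ 541.2 -376.7]
[211.5 261.1] (array([ 526.3, -392.4]), array([28. , 25.6]), np.float64(1.474)) [ 512.4 -405.3] [ 540.  -376.6]
```

```bash
python3 - <<'E'
from h import *
w=pickle.load(open("w2.pkl","rb"))
print(status.current_position(), [w[i][4].round(1).tolist() for i in(0,1)])
for i,sgn in ((0,1),(1,-1)):
    v=w[i]; m=cv2.morphologyEx(hsv(v,(100,110,30),(130,255,255)).astype(np.uint8),cv2.MORPH_CLOSE,np.ones((5,5)))>0
    m[:200]=m[:200]&False; p=pts(v,m); p=p[p[:,2]>200]
    c=np.array([526,-393,250.]); a=-.096 if i==0 else -.096+np.pi
    q=(p-c)@Rt(a)   # tool frame
    T=q[(q[:,2]<-9.5)&(abs(q[:,1])<11)]; S=q[(q[:,2]>-5)&(abs(q[:,1])<11)&(q[:,2]<35)]
    for nm,X in(("top",T),("side",S)):
        n=np.linalg.svd(X-X.mean(0),full_matrices=False)[2][2]; print(i,nm,len(X),X.mean(0).round(1),n.round(3),"range",X.min(0).round(1),X.max(0).round(1))
E
```

```text
[ 526.01136347 -392.97429733  250.00709473] [[535.0, -306.4, 375.5], [518.3, -475.9, 375.5]]
0 top 1545 [  2.7  -0.3 -10.3] [-0.003 -0.003 -1.   ] range [-11.1 -11.  -12.1] [15.1 11.  -9.5]
0 side 1611 [14.6 -0.  12.5] [-1.     0.001  0.001] range [ 13.3 -11.   -5. ] [15.5 11.  34.9]
1 top 1607 [ -1.1   0.1 -10.4] [-0.001 -0.002 -1.   ] range [-15.2 -11.  -11.9] [11.5 11.  -9.5]
1 side 1596 [10.7 -0.1 12.5] [-1.     0.002  0.001] range [  9.6 -11.   -5. ] [11.6 11.  34.9]
```

The block is upright and centred in the tool to within 0.5 mm. The apparent 2 mm shift came from the arm still settling when the picture was taken. Placing now, while watching the wrist force.

```bash
python3 - <<'E'
from h import *
R=Rt(-.095+np.pi); x,y=527.1,-393.7
env.move_linear([x,y,95],R,feed=120); env.dwell(.2); f0=np.array(status.current_contact_force())
for z in (80,73,68,63,59,56.5):
    env.move_linear([x,y,z],R,feed=50); f=np.array(status.current_contact_force())-f0; print(z,f.round(1),status.current_position()[2].round(1))
    if np.linalg.norm(f)>12: break
print(status.current_t())
E
```

```text
80 [-0.6  0.3  0.9] 79.4
73 [-0.5 -0.2  0.2] 72.5
68 [-1.1  0.1  0.4] 67.5
63 [ 0.1 -0.3  1.1] 62.5
59 [-0.8  0.5 -0.5] 58.6
56.5 [-0.   0.3 -0.6] 56.3
19.6417
```

```bash
python3 - <<'E'
from h import *
R=Rt(-.095+np.pi); x,y=527.1,-393.7
env.move_linear([x,y,55.5],R,feed=20); print(status.current_contact_force().round(1))
env.gripper_to(0.75); env.dwell(.2)
env.move_linear([x,y,170],R,feed=150)
env.move_linear([x,y+50,200],R,feed=150); env.dwell(.2); v=grab("wrist")
m=cv2.morphologyEx(hsv(v,(100,110,30),(130,255,255)).astype(np.uint8),cv2.MORPH_CLOSE,np.ones((5,5)))>0
L=layer(v,m,60,75,66); print("block",rect(L[0]),L[2]); 
L=layer(v,m,27,36,32); print("rim",rect(L[0]),L[2])
cv2.imwrite("pics/placed.png",v[0])
# can views from two opposite yaws
out={}
for i,a in enumerate((np.pi/2-.1+np.pi, np.pi/2-.1)):
    env.move_ptp([554,28,240],Rt(a)); env.dwell(.3); out[i]=grab("wrist")
pickle.dump(out,open("w3.pkl","wb")); print(status.current_t())
cv2.imwrite("pics/w3.png",np.vstack([cv2.resize(v[0],(400,300)),cv2.resize(out[0][0],(400,300))]))
E
```

```text
[-0.3 -0.8  0. ]
block (array([ 528., -392.]), array([25.7, 25.2]), np.float64(1.476)) 65.76146971095775
rim (array([ 527.2, -393.4]), array([41.6, 42.8]), np.float64(1.476)) 32.5282301237354
29.9917
```

View pics/w3.png

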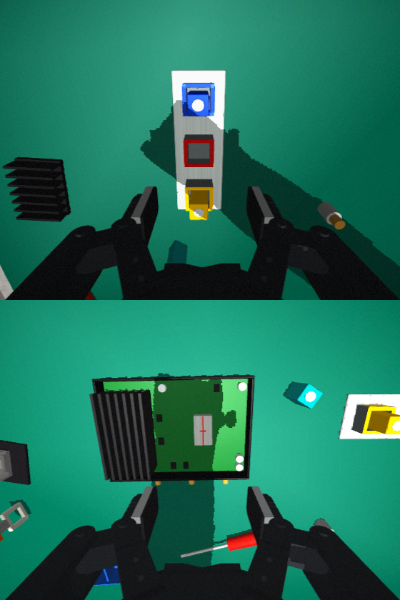

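The block is in the blue pocket, with its top at 65.8 and about 1.5 mm off centre. The bare can with its red line is visible at (203,430). Now measure the can from the two opposite yaws.

```bash
python3 - <<'E'
from h import *
w=pickle.load(open("w3.pkl","rb"))
for i in(0,1):
    v=w[i]; uv=np.stack(np.meshgrid(np.arange(560),np.arange(420)),-1).reshape(-1,2)
    P=v[4]+rays(v,uv)*v[1].reshape(-1,1); nr=(np.hypot(P[:,0]-553,P[:,1]-29)<45).reshape(420,560)
    H=cv2.cvtColor(v[0],cv2.COLOR_BGR2HSV); grn=(H[...,0]>40)&(H[...,0]<90)&(H[...,1]>90)
    L=layer(v,nr&~grn,18,26,22); print("can",rect(L[0]),L[2].round(1),len(L[0]),L[1].round())
    m=nr&((H[...,0]<10)|(H[...,0]>170))&(H[...,1]>90); ys,xs=np.nonzero(m); p=onplane(v,np.c_[xs,ys],22); print("red",len(p),rect(p),p[:,:2].mean(0).round(1))
    d=np.linalg.svd(p[:,:2]-p[:,:2].mean(0))[2][0]; print("dir",round(np.arctan(d[1]/d[0]),3))
    # amplifier outline
    am=(H[...,2]<60); L=layer(v,am&(np.hypot(P[:,0]-553,P[:,1]-70)<170).reshape(420,560),26,36,32); print("amp wall",rect(L[0]))
    c=(i,L); w[i]=v; 
E
```

```text
can (array([550.6,  29.1]), array([29.5, 50.2]), np.float64(1.486)) 22.0 1090 [283. 182.]
red 119 (array([449.6,   6. ]), array([212.6, 215.6]), np.float64(1.2)) [502.5  13. ]
dir 0.325
amp wall (array([553.4,  70.4]), array([236.3, 167.5]), np.float64(1.492))
can (array([548.6,  28. ]), array([29.2, 49.4]), np.float64(1.483)) 21.9 1095 [281. 174.]
red 116 (array([726.7,  10.1]), array([400.1, 194.4]), np.float64(0.014)) [605.6  23.8]
dir -0.088
amp wall (array([552.6,  70.6]), array([236.2, 167.3]), np.float64(1.492))
```

Can centre (549.6, 28.6), top 22.0, red-line yaw about -0.083, consistent with the chassis. Now the probe: the grasp axis is along its y, so the loop's x ends up along the can.

```bash
python3 - <<'E'
from h import *
R=Rt(np.pi/2-.272); x,y=523.2,388
env.move_ptp([x,y,235],R); env.move_linear([x,y,128],R,feed=120); env.dwell(.2)
print(status.current_position().round(1),status.current_contact_force().round(1))
env.gripper_to(0.0); print("grip",status.current_grip_width(),status.current_finger_force(),status.current_contact_force().round(1))
f0=np.array(status.current_contact_force())
env.move_linear([x,y,143],R,feed=50); print((np.array(status.current_contact_force())-f0).round(1))
env.move_linear([x,y,258],R,feed=110); env.dwell(.25)
print("held",status.current_grip_width(),status.current_finger_force(),status.current_contact_force().round(1),status.current_t())
v=grab("wrist"); pickle.dump(v,open("w4.pkl","wb")); vs=[grab("side"),grab("scene")]; pickle.dump(vs,open("w5.pkl","wb"))
cv2.imwrite("pics/held.png",np.vstack([cv2.resize(v[0],(400,300)),vs[1][0][20:220,200:400].repeat(2,0).repeat(2,1)[:300]]))
E
```

```text
[523.6 388.2 128.9] [-0.3  0.3  0.5]
grip 0.24984899409215963 59.93267118930817 [-0.8 -0.7  0.9]
[ 0.5  0.  -2.1]
held 0.25300785982892954 59.798367619514465 [ 0.1 -0.5 -0.2] 34.9333
```

View pics/held.png

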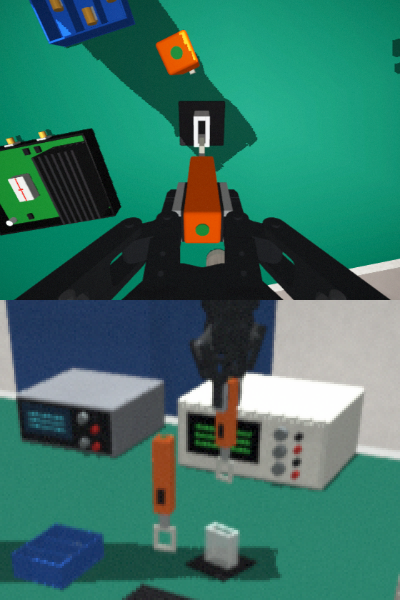

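The probe is held; the tip hangs clear above the sleeve and the tall look-alike is untouched. Next: measure the probe in the tool frame (side face, top, tilt), move over the can and descend.

```bash
python3 - <<'E'
from h import *
v=pickle.load(open("w4.pkl","rb")); c=np.array(status.current_position()); R=np.array(status.current_ee_rot())
m=hsv(v,(4,150,50),(18,255,255)); q=(pts(v,m)-c)@R; q=q[(abs(q[:,1])<9)&(abs(q[:,0])<25)]
T=q[q[:,2]<-19]; S=q[(q[:,2]>-14)&(q[:,2]<65)]
n=np.linalg.svd(S-S.mean(0),full_matrices=False)[2][2]
print("top z",np.median(T[:,2]).round(1),T.min(0).round(1),T.max(0).round(1),"side x",np.median(S[:,0]).round(1),n.round(3),np.percentile(S[:,2],[1,99]).round(1))
env.move_linear([549.6,28.6,258],Rt(np.pi/2-.082),feed=180); env.dwell(.2)
print(status.current_position().round(2),status.current_grip_width(),status.current_t())
E
```

```text
top z -21.4 [-11.5  -9.  -23.2] [ 11.3   9.  -19. ] side x 10.6 [-1.     0.003  0.002] [-13.5  63.4]
[549.58  28.97 258.02] 0.2529183455199496 37.4333
```

```bash
python3 - <<'E'
from h import *
R=Rt(np.pi/2-.082); x,y=549.0,28.5
env.move_linear([x,y,165],R,feed=100); env.move_linear([x,y,151],R,feed=40); env.dwell(.5)
print(status.current_position().round(2),status.current_contact_force().round(2),status.current_grip_width(),status.current_finger_force())
a,b=grab("scene"),grab("side"); pickle.dump((a,b),open("w6.pkl","wb"))
cv2.imwrite("pics/end.png",np.hstack([cv2.resize(a[0][130:250,200:330],None,fx=3,fy=3,interpolation=2),cv2.resize(b[0][170:290,240:370],None,fx=3,fy=3,interpolation=2)]))
for n,v in(("scene",a),("side",b)):
    for c,ar,m in blobs(v,"orange",40): p=pts(v,m); print(n,c,ar,np.percentile(p,3,0).round(),np.percentile(p,97,0).round())
for c,ar,m in blobs(a,"blue",40): print("blue",c,pts(a,m).mean(0).round())
for c,ar,m in blobs(a,"yellow",100): print("yellow",c)
print(status.current_t())
E
```

```text
[549.02  28.5  151.07] [ 0.08 -0.03 -1.1 ] 0.252409515838982 59.75320816040039
scene [281.7 105.8] 328 [411. 377.  76.] [435. 399. 183.]
scene [258.6 173.2] 251 [541.  16.  87.] [560.  36. 173.]
side [307.9 350.4] 237 [407. 381. 181.] [433. 407. 186.]
blue [119.6 333. ] [ 536. -398.   40.]
yellow [183.2 277.5]
39.6167
```

View pics/end.png

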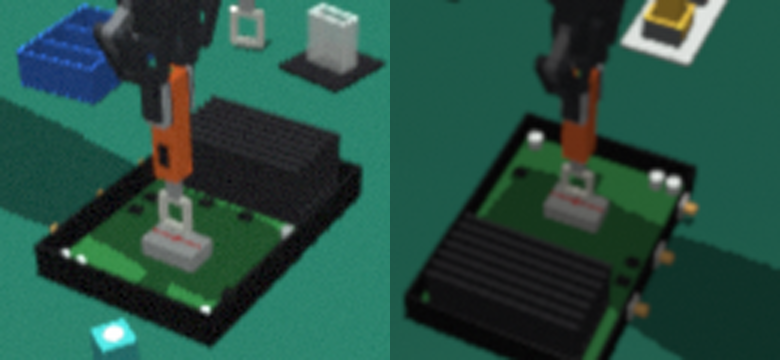

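Both views show the loop hanging upright just above the can, centred (175,225 and 578,185 in the crop) and in line with the red line, with no contact. The handle reads z of about 83 to 172, which puts the tip 8 mm above the can. The yellow block is unmoved.

```bash
python3 -c "
from h import *
print(abs(np.array(status.current_qvel())).max(),env.sign_off(),status.current_t())"
```

```text
the job is handed in; nothing more can be done
the job is handed in; nothing more can be done
```

Job handed in at about 40 s with no verdict shown: the blue block is released fully down in its blue pocket, about 1.5 mm off centre, and the probe is held still and upright about 8 mm above the can's centre, in line with the red line and not touching the amplifier.

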